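# Screen a sample delivery in the lead tunnel

## Robot

A 6-joint arm with a two-finger parallel gripper is mounted at the origin on a cart in front of the work surface, level with it; the furniture and walls round the work are solid. World frame = base frame: x ahead of the robot, y to its left, z up, the work surface at z = 0. Lengths are in m, angles in rad, forces in N, time in s.
With the tool pointing down it reaches from about 0.35 to 0.925 m from the base axis. Payload 6.4 kg.
Tool frame: the origin (TCP) lies at the very end of the fingers, on their centre line; the grasp point (between the pads) lies 19 mm behind it (bot.pinch_z is the z of the grasp point in the tool frame, in m); z points along the fingers, y is the line along which they close (so a half turn about z gives the same grasp; the last joint's range is limited). The gripper opens to 94 mm and grips with 3 to 60 N. Pads are 16 mm wide; open, the fingers measure 119 mm over their backs; the gripper's body (75 mm by 177 mm) begins 78 mm behind the grasp point.
Start: joints at [-1.32, 0.245, 1.558, -0, 1.339, -0.174], TCP at [0.268, -0.592, 0.205] pointing down, gripper open.
Joint ranges: [-3.13, 3.13], [-1.02, 2.26], [0.13, 2.54], [-0.95, 4.09], [0.21, 2.88], [-2.74, 2.74]. Speed limits (rad/s): [2.57, 2.57, 3.14, 3.14, 3.14, 3.14].

## Interface

Orientations are given as [roll, pitch, yaw] about the fixed x, y, z axes, in that order (R = Rz(yaw) Ry(pitch) Rx(roll)).
In Python, from bench import bot, imaging, order, finder gives the robot as it stands.
- The arm moves only by the tool send_rows, never from a script. Its argument "moves" is a list of rows, each a list of 6 numbers: the shift along the tool's x, y, z in mm, then the turn, a rotation vector about the tool's x, y, z in degrees. In form: [[dx, dy, dz, rx, ry, rz], ...]. A call has 1 to 10 rows; each row shifts and turns the commanded pose from where the row before left it, along the tool's axes as they then stand; what a row does not reach is not made up. A row lasts 1/8 s, in which the tool goes at most 62.5 mm and 10.7 degrees, less where a joint would pass 70% of its speed; a pose out of reach is approached as far as the arm can. A call with a gripper value outside its range is refused whole. "claw" is the opening, from -1 (shut) to 1 (fully open), set as the call begins (left out, the last holds). The fingers move at their own pace and stop on an object; "squeeze" is the grip in N (left out, the last holds). Time passes only in rows, so rows that do not move let the fingers close. It gives the time, the measured TCP pose, the force, the opening and the grip force at its end, in the units of the state.
- bot.read_state(): the state, without advancing time (a new reading comes with each control period).
- imaging.snapshot(name): name is "scene" or "top"; returns a dict with "color" (420x560x3 uint8, red, green, blue), "depth" (420x560 float32, m along the optical axis (not along the pixel's ray), 0 where there is no reading), "K" (3x3 intrinsics, pixels), "dist_coeffs" ([k1, k2, p1, p2, k3] as OpenCV has them; the pictures are not rectified), "pose" (4x4, takes a point from camera to world coordinates). Camera axes: x right, y down, z forward; pixel columns grow to the right and rows downward; lengths in m; the calibration is good to about 2 mm. A picture is of the moment at which its call begins.
- order.hand_in(): hands the job in; it is judged then, once.
Trained networks look in a picture, given as the dict that the camera call returned (one of the last four; its "shot" number tells which), for a name from the list of things; names that differ only in an ending like _2 or _b are one class to them, and where a whole thing is asked for, a point or a joint stands for the part that bears it (a point fixed in the world has none). Each returns a list of dicts, best first, with "score" (0 to 1); they miss things now and then, are a little off and sometimes report something else, mostly with a low value. They report only what shows in the picture. A call takes as long as a camera call.
- finder.recognise(picture, query): "xyz" ([x, y, z] in m, in world coordinates, good to about 4 mm: the middle of the surface that is visible of it).
- finder.masks_of(picture, query): "region" (420x560 bool, what is visible of it).
- finder.spot_point(picture, query): "xyz" ([x, y, z] in m, in world coordinates, good to about 4 mm: a listed point, or the origin of a listed thing).
The state is a dict: "time": time; "q": joint angles; "qvel": joint speeds; "tau": joint torques, N m; "tool_pos": TCP position; "tool_rot": TCP orientation; "force": force on the tool from outside, world axes, zero at the start; "torque": the same for the moment, N m; "grip_width": finger opening in m; "grip_force": force on a finger pad.
Only numpy, scipy, OpenCV 4.12 (cv2) and the standard library are available. Lean on these libraries where they do the work, as an engineer would, in place of code of your own. Each camera call takes 0.05 s, during which the arm holds its last target. There are 200 camera calls.

## Task

Get the delivery ready for its gross-gamma screening: tip all the rock chips from the steel scoop cup into the aluminium counting dish and stand the cup upright on the desk again. Then use the wooden push stick to feed the filled dish and every sample jar, upright, down the guide channel into the lead tunnel, until even the last one is at least 3 cm inside the mouth; the gripper must not touch anything that is inside. Finally lay the stick flat on the desk, out of the channel, and leave the other things where they stand.

Things in the scene. Friction and masses are not known exactly. Their poses are not given: they have to be found in the camera images.
- tunnel: fixed grey lead-brick tunnel, outside 186 mm wide (y -93 to +93), with an open feed channel before its mouth. Origin on the desk below the middle of the mouth; x = feed direction (into the tunnel), z up. Open channel x = -170 to 0 mm, covered tunnel x = 0 to 280 mm, where a stop brick ends it. Roof underside z = 76 mm, top z = 118 mm
- channel_tail (a point): middle of the open tail end of the channel, x = -170 mm of the tunnel frame, on the white slide strip (z = 12 mm, slippery, friction about 0.2). The guide rails stand 66 mm apart inside (y -33 to +33 mm), are 10 mm thick, tops at z = 38 mm, and flare outwards over the last 25 mm here; the tail is open, with a short ramp down to the desk, the stick may overhang it
- meter_top (a point): top of the yellow survey meter fixed on the tunnel roof, z = 185 mm; the meter covers x = 85 to 250 mm of the tunnel frame, 66 mm wide
- dish: loose open rectangular aluminium counting dish, 80 mm (its x) by 60 mm (its y) by 55 mm high, walls and floor 3 mm, 120 g; origin under its centre. Its length goes along the channel, which it fits with 3 mm to spare on each side, either end first
- cup: loose polished steel scoop cup with the chips, 130 g. Origin on the underside; x = pouring direction, z up. Body x = -38 to +34 mm, 52 mm high, flat sides at y = +-29 mm (58 mm wide outside, 50 inside): grasp across these
- cup_lip (a point): middle of the cup's pouring lip, at x = 78, z = 36 mm of the cup frame: from x = 34 mm the cup's front is a slope that rises to it at 35 degrees. Inside slippery (friction about 0.25): the chips slide out once the cup is tipped 60 to 75 degrees towards its x
- chip1: rock chip, a grey-brown rounded lump about 19 x 18 x 16 mm, 16 g, origin at its centre; 3 to 5 chips are present, at first in the cup (None: absent)
- chip2: rock chip, a grey-brown rounded lump about 19 x 18 x 16 mm, 16 g, origin at its centre; 3 to 5 chips are present, at first in the cup (None: absent)
- chip3: rock chip, a grey-brown rounded lump about 19 x 18 x 16 mm, 16 g, origin at its centre; 3 to 5 chips are present, at first in the cup (None: absent)
- chip4: rock chip, a grey-brown rounded lump about 19 x 18 x 16 mm, 16 g, origin at its centre; 3 to 5 chips are present, at first in the cup (None: absent)
- chip5: rock chip, a grey-brown rounded lump about 19 x 18 x 16 mm, 16 g, origin at its centre; 3 to 5 chips are present, at first in the cup (None: absent)
- jar1: closed 60 ml sample jar (yellow contents), ribbed white screw cap, 55 mm high; body 48 mm across up to 42 mm, cap 52 mm across from 42 to 55 mm; about 75 g; origin under its centre, z up; 1 to 3 jars are present (None: absent)
- jar2: closed 60 ml sample jar (yellow contents), ribbed white screw cap, 55 mm high; body 48 mm across up to 42 mm, cap 52 mm across from 42 to 55 mm; about 75 g; origin under its centre, z up; 1 to 3 jars are present (None: absent)
- jar3: closed 60 ml sample jar (black contents), ribbed white screw cap, 55 mm high; body 48 mm across up to 42 mm, cap 52 mm across from 42 to 55 mm; about 75 g; origin under its centre, z up; 1 to 3 jars are present (None: absent)
- stick: loose wooden push stick, 150 g: flat bar 50 mm wide (y), 20 mm high, from x = -40 (tail) to x = +120 mm (flat nose face that pushes, 52 mm high: it meets jars at the cap), with an upright handle fin above the origin, 60 mm long in x, 16 mm thick in y, top at z = 94 mm. Origin on the underside below the middle of the fin; grasp the fin across its thickness
- soil_beaker: bystander: lidded plastic beaker of brown soil with a yellow label, 118 mm across, 100 mm high
- glue: bystander: upright glue stick with red cap, 26 mm across, 87 mm high
- mouse: bystander: black computer mouse behind the far end of the tunnel, 108 x 58 x 42 mm

How it is judged:
By the outcome, as a careful person would: the job done as asked, in the order asked, and still so for the second after the job is handed in, with the robot touching nothing.
Of chip1, chip2, chip3, chip4, chip5 only 3 to 5 are there at a start; the rules pass over those that are not, and their reading is None.
Of jar1, jar2, jar3 only 1 to 3 are there at a start; the rules pass over those that are not, and their reading is None.
At some moment in a run one of jar1, jar2, jar3, stick may be knocked a few centimetres aside while the robot is not near it.
It also fails if it takes over 210 s, if anything falls off the work surface, if the arm or the gripper's body presses on something with over 40 N, if the wrist force passes 120 N, or if a joint passes its speed limit or range.

## Working session

There is one attempt and no reset: what is moved stays moved. The work goes in short steps, Python scripts to look and compute and a tool call to move; the robot and the scene stay as the last step left them, time stands still between calls to the robot, and variables do not carry over. Pictures are saved under pics/ and viewed, at most 14 in all, crops included, and the job is handed in when it is done.

Besides the shell and the picture viewer there is one more tool, called after "Emit:" as name([rows], argument=value, ...), one row to a line, values as JSON. send_rows: Moves the arm, as the interface text tells. Its arguments: {"type":"object","properties":{"moves":{"type":"array"},"claw":{"type":"number"},"squeeze":{"type":"number"}},"required":["moves"]}

```bash
ls; mkdir -p pics; cat > h.py <<'E'
import numpy as np, cv2
from bench import bot, imaging, order, finder
def save(p,n): cv2.imwrite(f'pics/{n}.png',p['color'][:,:,::-1])
def cloud(p):
    K=p['K'];d=p['depth'];h,w=d.shape
    u,v=np.meshgrid(np.arange(w),np.arange(h))
    n=cv2.undistortPoints(np.stack([u,v],-1).reshape(-1,1,2).astype(float),K,p['dist_coeffs']).reshape(h,w,2)
    P=np.dstack([n*d[...,None],d]); T=p['pose']
    W=P@T[:3,:3].T+T[:3,3]; W[d==0]=np.nan
    return W
def st():
    s=bot.read_state(); print('t',s['time'],'p',np.round(s['tool_pos'],4),'r',np.round(s['tool_rot'],3),'F',np.round(s['force'],1),'w',s['grip_width'],s['grip_force']); return s
E
python3 - <<'E'
from h import *
st()
for n in ['scene','top']:
    p=imaging.snapshot(n); save(p,n+'0'); print(n,np.round(p['pose'],3).tolist())
    for q in ['tunnel','channel_tail','meter_top','dish','cup','cup_lip','chip1','jar1','jar3','stick','soil_beaker','glue','mouse']:
        print(q,[(np.round(r['xyz'],3).tolist(),round(r['score'],2)) for r in finder.spot_point(p,q)][:5])
E
```

```text
pics
t 0.0 p [ 0.2677 -0.5916  0.2044] r [-3.14  -0.     0.425] F [-0.1 -0.2 -0.1] w 0.09405039031754261 0.0
scene [[-0.882, -0.247, 0.402, 0.064], [-0.471, 0.481, -0.739, 0.96], [-0.011, -0.841, -0.54, 0.785], [0.0, 0.0, 0.0, 1.0]]
tunnel [([0.486, 0.027, -0.002], 0.96), ([0.628, 0.045, -0.003], 0.44)]
channel_tail [([0.477, 0.192, 0.014], 0.94)]
meter_top [([0.499, -0.144, 0.181], 0.74)]
dish [([0.438, 0.36, 0.002], 0.61)]
cup []
cup_lip [([0.65, 0.281, 0.04], 0.6)]
chip1 [([0.598, 0.307, 0.008], 0.41), ([0.607, 0.552, 0.002], 0.33)]
jar1 [([0.629, 0.043, -0.004], 0.81)]
jar3 [([0.629, 0.043, -0.004], 0.81)]
stick [([0.368, 0.199, -0.0], 0.78)]
soil_beaker [([0.706, 0.13, 0.001], 0.63), ([0.607, 0.553, -0.001], 0.61), ([0.687, -0.361, 0.007], 0.47)]
glue [([0.706, 0.13, -0.006], 0.7), ([0.479, 0.194, 0.016], 0.53)]
mouse [([0.686, -0.359, 0.004], 0.76), ([0.479, 0.192, 0.014], 0.43)]
top [[0.026, -0.997, 0.073, 0.407], [-1.0, -0.027, -0.01, 0.105], [0.012, -0.073, -0.997, 1.804], [0.0, 0.0, 0.0, 1.0]]
tunnel [([0.488, 0.024, 0.002], 0.79)]
channel_tail [([0.477, 0.193, 0.015], 0.83), ([0.63, 0.046, 0.0], 0.74)]
meter_top [([0.498, -0.144, 0.183], 0.84), ([0.609, 0.547, 0.005], 0.57)]
dish [([0.435, 0.36, -0.004], 0.77)]
cup [([0.589, 0.331, -0.004], 0.69)]
cup_lip [([0.653, 0.282, 0.04], 0.76)]
chip1 [([0.563, 0.336, 0.009], 0.54), ([0.6, 0.313, 0.012], 0.46)]
jar1 [([0.628, 0.048, 0.0], 0.7), ([0.496, -0.144, 0.186], 0.16)]
jar3 [([0.628, 0.048, 0.0], 0.7), ([0.496, -0.144, 0.186], 0.16)]
stick [([0.366, 0.197, 0.001], 0.71)]
soil_beaker [([0.607, 0.549, 0.003], 0.76)]
glue [([0.706, 0.132, 0.001], 0.64)]
mouse [([0.68, -0.358, -0.001], 0.68)]
```

View pics/scene0.png

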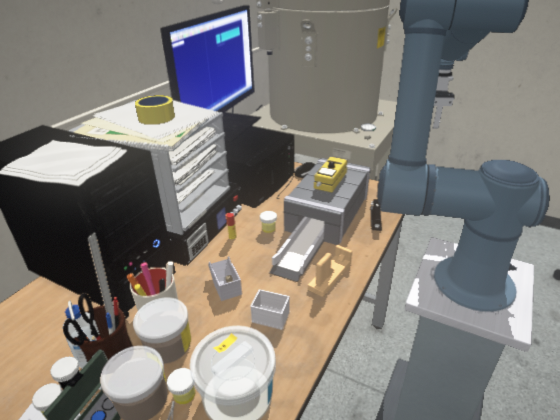

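View pics/top0.png

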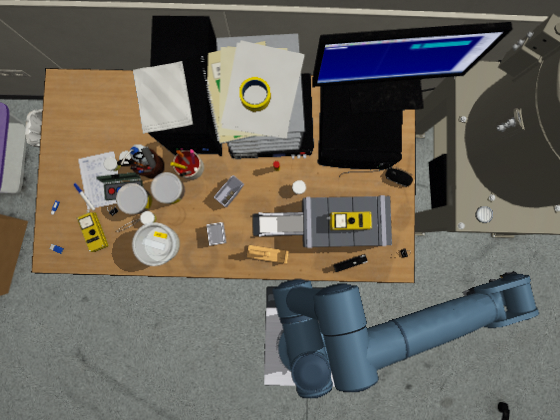

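```bash
python3 - <<'E'
from h import *
p=imaging.snapshot('top'); W=cloud(p)
for u,v in [(148,218),(155,243),(166,188),(131,198),(299,187),(276,165),(216,234),(228,192),(304,196),(390,196),(304,246),(390,246)]: print(u,v,np.round(W[v,u],3))
c=cv2.resize(p['color'][160:270,110:310],None,fx=4,fy=4,interpolation=cv2.INTER_CUBIC); cv2.imwrite('pics/topz.png',c[:,:,::-1])
for q in ['jar1','chip1','cup','dish','stick','soil_beaker']:
  for r in finder.masks_of(p,q): 
    m=r['region']; ys,xs=np.nonzero(m); print(q,round(r['score'],2),m.sum(),xs.mean().round(),ys.mean().round())
s=imaging.snapshot('scene'); S=cloud(s)
c=cv2.resize(s['color'][190:400,130:360],None,fx=2.8,fy=2.8,interpolation=cv2.INTER_CUBIC); cv2.imwrite('pics/scz.png',c[:,:,::-1])
for u,v in [(180,380),(161,318),(232,350),(132,366),(268,217)]: print(u,v,np.round(S[v,u],3))
E
```

```text
148 218 [0.489 0.619 0.058]
155 243 [0.394 0.567 0.132]
166 188 [0.602 0.544 0.1  ]
131 198 [0.561 0.677 0.095]
299 187 [0.626 0.038 0.053]
276 165 [0.705 0.13  0.082]
216 234 [0.435 0.361 0.007]
228 192 [0.604 0.32  0.003]
304 196 [ 0.597  0.015 -0.001]
390 196 [ 0.607 -0.333 -0.005]
304 246 [0.397 0.016 0.114]
390 246 [ 0.405 -0.333  0.003]
jar1 0.69 142 299.0 186.0
jar1 0.67 440 229.0 190.0
cup 0.9 405 228.0 190.0
dish 0.55 363 216.0 233.0
stick 0.62 514 267.0 253.0
soil_beaker 0.61 834 167.0 187.0
180 380 [0.489 0.632 0.052]
161 318 [0.6   0.554 0.098]
232 350 [0.399 0.568 0.128]
132 366 [0.567 0.673 0.096]
268 217 [0.623 0.051 0.052]
```

View pics/topz.png

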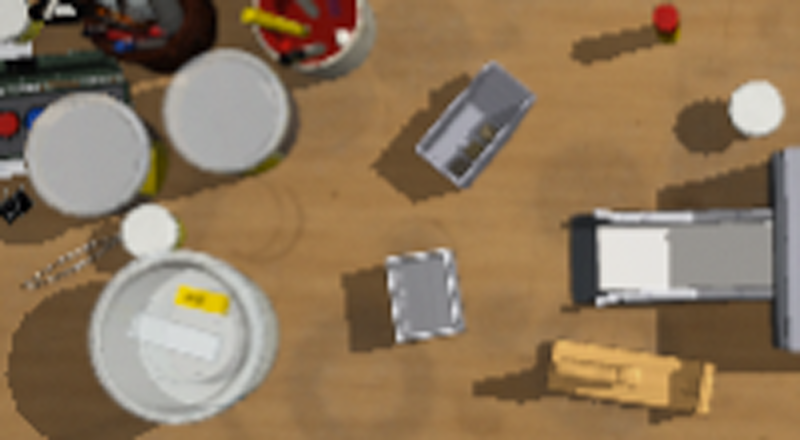

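View pics/scz.png

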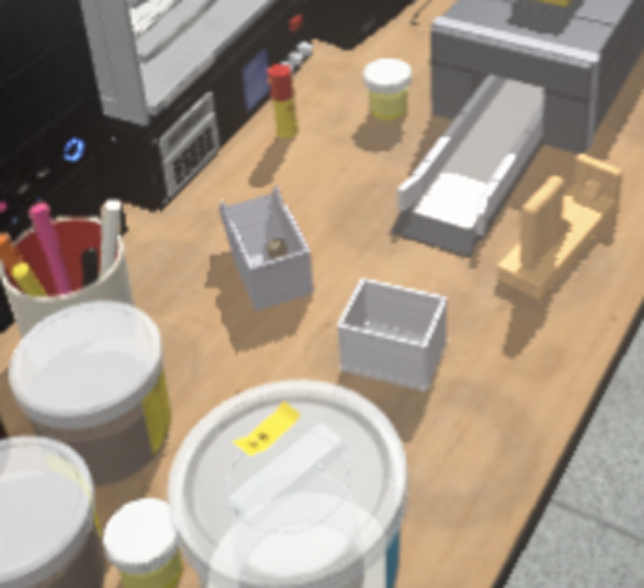

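```bash
python3 - <<'E'
from h import *
for n in ['top','scene']:
  p=imaging.snapshot(n); W=cloud(p)
  for c in [(0.489,0.625),(0.627,0.043)]:
    m=(np.hypot(W[...,0]-c[0],W[...,1]-c[1])<.045)&(W[...,2]>.035)&(W[...,2]<.075)
    P=W[m]; print(n,c,m.sum(),P.min(0).round(3),P.max(0).round(3),np.percentile(P[:,2],[50,90]).round(3))
    t=P[P[:,2]>.045]; print(' top ext',np.round(np.percentile(t,98,0)-np.percentile(t,2,0),3))
  for q in ['jar1','jar2','jar3']:
    print([(np.round(r['xyz'],3).tolist(),round(r['score'],2)) for r in finder.recognise(p,q)])
  # dish & tunnel & cup & stick geometry
  if n=='top':
    def rect(lo,hi,c,r):
      m=(np.hypot(W[...,0]-c[0],W[...,1]-c[1])<r)&(W[...,2]>lo)&(W[...,2]<hi)
      return W[m]
    for nm,lo,hi,c,r in [('dish',.03,.065,(.435,.36),.07),('cup',.025,.065,(.60,.325),.09),('stick',.06,.11,(.367,.197),.06),('sticknose',.035,.11,(.367,.16),.11),('roof',.105,.13,(.49,-.12),.25)]:
      P=rect(lo,hi,c,r); rr=cv2.minAreaRect(P[:,:2].astype(np.float32)*1000); print(nm,len(P),np.round(rr[0],1),np.round(rr[1],1),round(rr[2],1),np.round(cv2.boxPoints(rr)).tolist())
E
```

```text
top (0.489, 0.625) 165 [0.469 0.598 0.035] [0.532 0.661 0.069] [0.054 0.061]
 top ext [0.055 0.049 0.018]
top (0.627, 0.043) 152 [0.602 0.014 0.042] [0.654 0.066 0.07 ] [0.055 0.062]
 top ext [0.05  0.047 0.018]
[([0.629, 0.048, 0.057], 0.73)]
[([0.629, 0.048, 0.057], 0.73)]
[([0.629, 0.048, 0.057], 0.73)]
dish 103 [438.2 359.1] [80.6 61.3] 9.6 [[393.0, 383.0], [404.0, 322.0], [483.0, 336.0], [473.0, 396.0]]
cup 188 [607.8 313.7] [ 59.2 117.3] 52.4 [[543.0, 326.0], [636.0, 255.0], [672.0, 301.0], [579.0, 373.0]]
stick 69 [368.6 194.7] [57.5 15.8] 82.4 [[357.0, 167.0], [373.0, 165.0], [380.0, 222.0], [365.0, 224.0]]
sticknose 176 [403.2 140.2] [147.8 112.4] 76.4 [[331.0, 82.0], [440.0, 55.0], [475.0, 199.0], [366.0, 225.0]]
roof 3618 [ 566.8 -140.9] [328.  332.5] 2.4 [[396.0, 18.0], [410.0, -314.0], [738.0, -300.0], [724.0, 32.0]]
scene (0.489, 0.625) 624 [0.462 0.604 0.035] [0.531 0.664 0.067] [0.054 0.056]
 top ext [0.053 0.052 0.014]
scene (0.627, 0.043) 176 [0.598 0.02  0.039] [0.652 0.072 0.057] [0.053 0.055]
 top ext [0.048 0.048 0.01 ]
[([0.622, 0.056, 0.044], 0.77)]
[([0.622, 0.056, 0.044], 0.77)]
[([0.622, 0.056, 0.044], 0.77)]
```

```bash
cat >> h.py <<'E'
def rect(W,lo,hi,x0,x1,y0,y1):
    m=(W[...,0]>x0)&(W[...,0]<x1)&(W[...,1]>y0)&(W[...,1]<y1)&(W[...,2]>lo)&(W[...,2]<hi)
    return W[m]
E
python3 - <<'E'
from h import *
A={'tail':[],'tun':[]}
for n in ['top','scene','top','scene','top','scene']:
  p=imaging.snapshot(n); W=cloud(p)
  print(n,'jars',[(np.round(r['xyz'],3).tolist(),round(r['score'],2)) for q in ['jar1','jar3'] for r in finder.spot_point(p,q)])
  for q in ['channel_tail','tunnel','dish','cup','cup_lip']:
    r=finder.spot_point(p,q)
    if r: print('  ',q,np.round(r[0]['xyz'],4),round(r[0]['score'],2))
  P=rect(W,.11,.126,.36,.63,-.29,.04)[:,:2].astype(np.float32)*1000
  rr=cv2.minAreaRect(P); print(len(P),'roof',np.round(rr[0],1),np.round(rr[1],1),round(rr[2],2))
  P=rect(W,.030,.048,.42,.54,.04,.16)*1000
  for s in (-1,1):
    Q=P[(P[:,0]-480)*s>0]
    if len(Q)>5: k=np.polyfit(Q[:,1],Q[:,0],1); print('  rail',s,len(Q),np.round(k[0],3),'x at y=100:',round(np.polyval(k,100),1))
E
```

```text
top jars [([0.626, 0.046, -0.001], 0.55), ([0.626, 0.046, -0.001], 0.55)]
   channel_tail [0.4811 0.1949 0.0174] 0.97
   tunnel [0.4882 0.0241 0.0023] 0.73
   dish [ 0.4338  0.3604 -0.0029] 0.6
   cup [ 0.5886  0.3309 -0.0045] 0.73
   cup_lip [0.6552 0.2815 0.0393] 0.66
3152 roof [ 496.9 -134.9] [188.8 315.1] 2.4
  rail -1 73 -0.051 x at y=100: 446.2
  rail 1 71 -0.05 x at y=100: 522.6
scene jars []
   channel_tail [0.4764 0.1918 0.0153] 0.96
   dish [0.4374 0.3586 0.0016] 0.72
   cup [ 0.591   0.3307 -0.    ] 0.87
   cup_lip [0.6477 0.282  0.0383] 0.8
2108 roof [ 493.3 -132.2] [190.5 322.5] 2.61
  rail -1 104 -0.045 x at y=100: 443.0
  rail 1 107 -0.044 x at y=100: 519.0
top jars [([0.628, 0.048, 0.002], 0.66), ([0.628, 0.048, 0.002], 0.66)]
   channel_tail [ 0.495  -0.1444  0.1866] 0.74
   tunnel [0.4904 0.0217 0.    ] 0.83
   dish [ 0.4348  0.3606 -0.0048] 0.62
   cup [ 0.5911  0.3311 -0.0037] 0.63
   cup_lip [0.6536 0.2829 0.0358] 0.97
3131 roof [ 497.  -135.3] [189.  315.7] 2.41
  rail -1 74 -0.05 x at y=100: 446.3
  rail 1 71 -0.05 x at y=100: 522.8
scene jars [([0.629, 0.045, 
[... 461 characters left out ...]
4784 0.1929 0.0155] 0.77
   tunnel [0.4882 0.0224 0.0028] 0.63
   dish [ 0.4347  0.3617 -0.0011] 0.72
   cup [ 0.5889  0.3281 -0.0038] 0.84
   cup_lip [0.6547 0.2829 0.0365] 0.91
3134 roof [ 496.9 -135.3] [188.6 316.2] 2.4
  rail -1 72 -0.049 x at y=100: 446.2
  rail 1 75 -0.052 x at y=100: 522.8
scene jars [([0.628, 0.044, -0.007], 0.5), ([0.628, 0.044, -0.007], 0.5)]
   channel_tail [0.4765 0.1929 0.0139] 0.72
   tunnel [ 0.4858  0.0283 -0.0021] 0.97
   dish [0.4385 0.3586 0.0019] 0.64
   cup [ 5.937e-01  3.285e-01 -2.000e-04] 0.79
   cup_lip [0.6485 0.2839 0.0379] 0.88
2107 roof [ 493.5 -132.7] [189.2 323.2] 2.93
  rail -1 101 -0.049 x at y=100: 443.1
  rail 1 107 -0.051 x at y=100: 519.2
```

```bash
cat >> h.py <<'E'
from scipy.spatial.transform import Rotation as Ro
def down(yaw,tilt=0,tilt_ax='y'):
    # tool pointing down with tool x at yaw (deg), then turned about own axis by tilt deg
    return Ro.from_euler('z',yaw,degrees=True)*Ro.from_euler('x',180,degrees=True)*Ro.from_euler(tilt_ax,tilt,degrees=True)
def plan(p,R=None,n=None,rz=None,start=None,mm=55,dg=10):
    """rows from the present pose (or start=(p,R)) to p,R; rz: turn about the tool z by rz deg instead of the shortest turn"""
    if start is None:
        s=bot.read_state(); start=(np.array(s['tool_pos']),Ro.from_euler('xyz',s['tool_rot']))
    P,Q=np.array(start[0],float),start[1]; p=np.array(p,float)
    if R is None: R=Q
    d=(Q.inv()*R).as_rotvec(degrees=True)
    if rz is not None: d=np.array([0,0,rz])
    if n is None: n=int(max(np.ceil(np.linalg.norm(p-P)*1000/mm),np.ceil(np.linalg.norm(d)/dg),1))
    P0,Q0=P.copy(),Q; rows=[]
    for i in range(1,n+1):
        tP=P0+(p-P0)*i/n
        tQ=Q0*Ro.from_rotvec(d*i/n,degrees=True)
        sh=np.round(Q.inv().apply(tP-P)*1000,0 if n>1 and i<n else 1)
        rv=np.round((Q.inv()*tQ).as_rotvec(degrees=True),1)
        P=P+Q.apply(sh/1000); Q=Q*Ro.from_rotvec(rv,degrees=True)
        rows.append((np.r_[sh,rv]+0.).tolist())
    print(str(rows).replace('.0,',',').replace('.0]',']'),'end',np.round(P,4),np.round(Q.as_euler('xyz',degrees=True),1))
    return P,Q
E
python3 - <<'E'
from h import *
e=plan([.45,-.15,.33],rz=-80)
e=plan([.436,.36,.2],start=e,rz=-(190-24.3-80))
E
```

```text
[[39, -36, -14, 0, 0, -8.9], [44, -30, -14, 0, 0, -8.9], [48, -23, -14, 0, 0, -8.9], [51, -16, -13, 0, 0, -8.9], [52, -7, -14, 0, 0, -8.8], [53, 1, -14, 0, 0, -8.9], [53, 10, -14, 0, 0, -8.9], [50, 17, -14, 0, 0, -8.9], [47, 24.6, -13.5, 0, 0, -8.9]] end [ 0.45 -0.15  0.33] [-180.     0.   104.3]
[[50, 11, 13, 0, 0, -8.6], [47, 19, 13, 0, 0, -8.5], [45, 25, 13, 0, 0, -8.6], [39, 32, 13, 0, 0, -8.6], [35, 37, 13, 0, 0, -8.5], [29, 42, 13, 0, 0, -8.6], [22, 46, 13, 0, 0, -8.6], [15, 49, 13, 0, 0, -8.6], [8, 51, 13, 0, 0, -8.5], [0, 50.6, 13, 0, 0, -8.6]] end [0.436 0.36  0.2  ] [-180.   -0. -170.]
```

Emit:
send_rows([
  [39,-36,-14,0,0,-8.9],
  [44,-30,-14,0,0,-8.9],
  [48,-23,-14,0,0,-8.9],
  [51,-16,-13,0,0,-8.9],
  [52,-7,-14,0,0,-8.8],
  [53,1,-14,0,0,-8.9],
  [53,10,-14,0,0,-8.9],
  [50,17,-14,0,0,-8.9],
  [47,24.6,-13.5,0,0,-8.9],
], claw=1, squeeze=15)

```text
time: 5.72
tool_pos: [0.4504, -0.1483, 0.3308]
tool_rot: [3.141, 0.001, 1.826]
force: [0.4, 0.2, -0.0]
grip_width: 0.0938
grip_force: 0.0
```

Emit:
send_rows([
  [50,11,13,0,0,-8.6],
  [47,19,13,0,0,-8.5],
  [45,25,13,0,0,-8.6],
  [39,32,13,0,0,-8.6],
  [35,37,13,0,0,-8.5],
  [29,42,13,0,0,-8.6],
  [22,46,13,0,0,-8.6],
  [15,49,13,0,0,-8.6],
  [8,51,13,0,0,-8.5],
  [0,50.6,13,0,0,-8.6],
])

```text
time: 6.98
tool_pos: [0.4358, 0.3619, 0.1998]
tool_rot: [3.141, 0.001, -2.961]
force: [1.1, -0.2, 0.8]
grip_width: 0.0939
grip_force: 0.0
```

Emit:
send_rows([
  [0,0,55,0,0,0],
  [0,0,55,0,0,0],
  [0,0,40,0,0,0],
  [0,0,18,0,0,0],
  [0,0,0,0,0,0],
])

```text
time: 7.6
tool_pos: [0.4357, 0.3598, 0.0315]
tool_rot: [-3.141, -0.001, -2.966]
force: [0.5, 0.0, -0.6]
grip_width: 0.0937
grip_force: 0.0
```

Emit:
send_rows([
  [0,0,0,0,0,0],
  [0,0,0,0,0,0],
  [0,0,0,0,0,0],
  [0,0,0,0,0,0],
  [0,0,0,0,0,0],
  [0,0,0,0,0,0],
  [0,0,0,0,0,0],
  [0,0,0,0,0,0],
], claw=-1, squeeze=15)

```text
time: 8.6
tool_pos: [0.4364, 0.3604, 0.0327]
tool_rot: [3.141, 0.001, -2.966]
force: [-1.5, -0.7, 5.9]
grip_width: 0.0598
grip_force: 15.0
```

```bash
python3 - <<'E'
from h import *
s=st(); p=np.array(s['tool_pos'])
f=np.array([.049,-.9988]); f/=np.linalg.norm(f); print(np.degrees(np.arctan2(f[1],f[0])))
O=np.array([.4865,.0245])
e=plan([*p[:2],.14])
c=O-f*.045
print(c)
e=plan([*c,.15],down(92.8),rz=97.2,start=e)
pic=imaging.snapshot('scene'); save(pic,'s1')
W=cloud(imaging.snapshot('top'));
E
```

```text
t 8.6 p [0.4364 0.3604 0.0327] r [ 3.141e+00  1.000e-03 -2.966e+00] F [-1.5 -0.7  5.9] w 0.05983098190800452 15.000263303518295
-87.1913855523341
[[0, 0, -54, 0, 0, 0], [-0.1, 0.1, -53.3, 0, 0, 0]] end [0.4364 0.3604 0.14  ] [ 180.    0. -170.]
[0.484295   0.06944595]
[[0, -29, -1, 0, 0, 9.7], [-4, -30, -1, 0, 0, 9.7], [-10, -28, -1, 0, 0, 9.8], [-14, -26, -1, 0, 0, 9.7], [-18, -23, -1, 0, 0, 9.7], [-22, -20, -1, 0, 0, 9.7], [-25, -15, -1, 0, 0, 9.7], [-27, -12, -1, 0, 0, 9.8], [-29, -6, -1, 0, 0, 9.7], [-29.1, -2.1, -1.2, 0, 0, 9.7]] end [0.4843 0.0694 0.15  ] [180.   -0.   92.8]
```

View pics/s1.png

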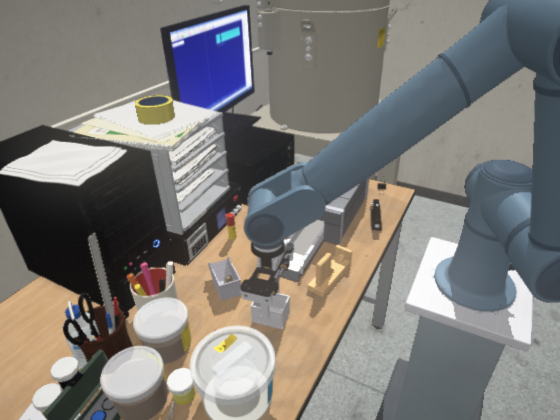

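Emit:
send_rows([
  [0,0,-54,0,0,0],
  [0,0,-54,0,0,0],
  [0,-29,-1,0,0,9.7],
  [-4,-30,-1,0,0,9.7],
  [-10,-28,-1,0,0,9.8],
  [-14,-26,-1,0,0,9.7],
  [-18,-23,-1,0,0,9.7],
  [-22,-20,-1,0,0,9.7],
  [-25,-15,-1,0,0,9.7],
  [-27,-12,-1,0,0,9.8],
])

```text
time: 9.95
tool_pos: [0.4737, 0.126, 0.1471]
tool_rot: [-3.14, -0.0, 1.953]
force: [0.4, 0.9, -1.1]
grip_width: 0.0597
grip_force: 15.0
```

Emit:
send_rows([
  [-29,-6,-1,0,0,9.7],
  [-29.1,-2.1,-1.2,0,0,9.7],
  [0,0,0,0,0,0],
])

```text
time: 10.32
tool_pos: [0.4837, 0.0678, 0.1496]
tool_rot: [-3.141, -0.0, 1.619]
force: [-0.8, 0.7, -1.4]
grip_width: 0.06
grip_force: 15.0
```

```bash
python3 - <<'E'
from h import *
s=st()
R=Ro.from_euler('xyz',s['tool_rot']); print('yaw x',np.degrees(np.arctan2(*R.as_matrix()[[1,0],0])))
for n in ['top','scene']:
  p=imaging.snapshot(n); save(p,n+'2'); W=cloud(p)
  c=s['tool_pos']
  P=rect(W,.09,.18,c[0]-.05,c[0]+.05,c[1]-.06,c[1]+.06); 
  P=P[(P[:,2]<c[2]+.03)]
  print(n,len(P),np.percentile(P,[2,98],axis=0).round(4))
  Q=rect(W,.030,.048,.42,.54,.1,.165)*1000
  for sg in (-1,1):
    q=Q[(Q[:,0]-480)*sg>0]
    if len(q)>5: print('rail',sg,len(q),np.median(q[:,0]+.049*(q[:,1]-100)).round(1))
E
```

```text
t 10.325 p [0.4837 0.0678 0.1496] r [-3.141 -0.     1.619] F [-0.8  0.7 -1.4] w 0.06003940142155223 14.999545812606812
yaw x 92.73686966207488
top 16 [[0.4357 0.0136 0.1113]
 [0.5025 0.1052 0.1766]]
rail -1 30 446.2
rail 1 15 521.2
scene 868 [[0.4386 0.0161 0.0961]
 [0.5138 0.1119 0.1746]]
rail -1 64 442.3
rail 1 59 518.2
```

```bash
python3 - <<'E'
from h import *
s=st(); c=np.array(s['tool_pos'])
f=np.array([.049,-.9988]); l=np.array([.9988,.049])
p=imaging.snapshot('scene'); W=cloud(p)
for z0,z1 in [(.119,.129),(.125,.14)]:
  P=rect(W,z0,z1,.4,.57,.0,.14)
  a=(P[:,:2]-c[:2])@f*1000; b=(P[:,:2]-c[:2])@l*1000
  k=a<-30
  print(len(P),'rear wall a',np.percentile(a[k],[5,50]),'lateral',np.percentile(b[k],[1,5,50,95,99]).round(1),'side wall b',np.percentile(b[a>-25],[5,25,50]).round(1))
col=p['color'][195:285,255:345]; cv2.imwrite('pics/d2.png',cv2.resize(col,None,fx=6,fy=6,interpolation=cv2.INTER_CUBIC)[:,:,::-1])
E
```

```text
t 10.425 p [0.4834 0.0693 0.1496] r [-3.14  -0.     1.622] F [ 1.1  0.2 -0.7] w 0.05973350672457741 14.99923825263977
115 rear wall a [-43.1078357  -40.46209866] lateral [-30.8 -30.3  -3.1  26.5  28.9] side wall b [-47.8 -30.4 -29.3]
174 rear wall a [-43.02376767 -40.04589892] lateral [-30.6 -30.2  -0.7  25.7  28.5] side wall b [-30.7 -29.6   4.3]
```

View pics/d2.png

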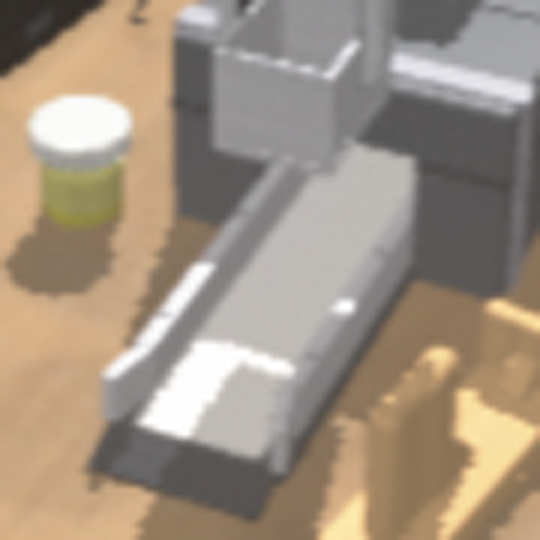

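Emit:
send_rows([
  [0,0,35,0,0,0],
  [0,0,30,0,0,0],
  [0,0,10,0,0,0],
  [0,0,6,0,0,0],
  [0,0,4,0,0,0],
  [0,0,0,0,0,0],
])

```text
time: 11.22
tool_pos: [0.4844, 0.0691, 0.0657]
tool_rot: [3.141, 0.0, 1.621]
force: [0.3, -0.1, -1.4]
grip_width: 0.0597
grip_force: 15.0
```

In between the rails (dish bottom about 5 mm below the rail tops) with no contact force.

Emit:
send_rows([
  [0,0,8,0,0,0],
  [0,0,7,0,0,0],
  [0,0,4,0,0,0],
  [0,0,1,0,0,0],
  [0,0,0,0,0,0],
])

```text
time: 11.85
tool_pos: [0.484, 0.069, 0.0451]
tool_rot: [3.142, -0.0, 1.62]
force: [-0.3, 0.9, -1.5]
grip_width: 0.0598
grip_force: 15.0
```

Emit:
send_rows([
  [0,0,0,0,0,0],
  [0,0,0,0,0,0],
  [0,0,0,0,0,0],
  [0,0,-15,0,0,0],
  [0,0,-40,0,0,0],
  [0,0,-50,0,0,0],
  [0,0,-50,0,0,0],
], claw=0.8)

```text
time: 12.72
tool_pos: [0.4839, 0.0691, 0.2028]
tool_rot: [3.14, 0.0, 1.62]
force: [0.2, -0.1, -0.6]
grip_width: 0.0843
grip_force: 0.0
```

```bash
python3 - <<'E'
from h import *
s=st(); print(np.round(s['q'],2))
p=imaging.snapshot('scene'); W=cloud(p); save(p,'s3')
f=np.array([.049,-.9988]); l=np.array([.9988,.049]); O=np.array([.4865,.0245])
P=rect(W,.05,.075,.43,.54,.0,.15)
print('dish rim a',np.percentile((P[:,:2]-O)@f,[2,98]).round(3),'b',np.percentile((P[:,:2]-O)@l,[2,98]).round(3),'z',np.percentile(P[:,2],98))
for q in ['cup','cup_lip']: print(q,[(np.round(r['xyz'],4),round(r['score'],2)) for r in finder.spot_point(p,q)][:1])
C=np.array([.591,.328,0]); yc=-37.5
cx=np.array([np.cos(np.radians(yc)),np.sin(np.radians(yc)),0])
R=down(142.5,-25)
g=C+cx*.004+[0,0,.015]
tz=R.apply([0,0,1]); print(tz)
e=plan(g-tz*.12,R)
e=plan(g,R,start=e)
E
```

```text
t 12.725 p [0.4839 0.0691 0.2028] r [3.14 0.   1.62] F [ 0.2 -0.1 -0.6] w 0.08431342929979209 0.0
[-0.09 -0.14  1.96  0.    1.32 -0.14]
dish rim a [-0.087  0.011] b [-0.053  0.051] z 0.07241641392960477
cup [(array([ 0.5905,  0.3294, -0.    ]), 0.55)]
cup_lip [(array([0.6025, 0.3053, 0.0095]), 0.69)]
[ 0.33528561 -0.2572737  -0.90630779]
[[47, 14, 14, -1.7, -3.9, -8.2], [46, 19, 10, -1.8, -3.8, -8.1], [43, 26, 9, -1.7, -3.9, -8.2], [40, 32, 7, -1.8, -3.8, -8.1], [35, 37, 5, -1.7, -3.9, -8.2], [29.7, 40.7, 4, -1.7, -3.8, -8.1]] end [0.5539 0.3564 0.1238] [-180.    25.   142.5]
[[0, 0, 40, 0, 0, 0], [0, 0, 40, 0, 0, 0], [-0.1, 0.1, 40, 0, 0, 0]] end [0.5942 0.3256 0.015 ] [-180.    25.   142.5]
```

Emit:
send_rows([
  [47,14,14,-1.7,-3.9,-8.2],
  [46,19,10,-1.8,-3.8,-8.1],
  [43,26,9,-1.7,-3.9,-8.2],
  [40,32,7,-1.8,-3.8,-8.1],
  [35,37,5,-1.7,-3.9,-8.2],
  [29.7,40.7,4,-1.7,-3.8,-8.1],
  [0,0,0,0,0,0],
  [0,0,0,0,0,0],
], claw=1)

```text
time: 13.88
tool_pos: [0.5506, 0.3559, 0.1183]
tool_rot: [-3.135, 0.428, 2.488]
force: [0.5, -0.5, 0.6]
grip_width: 0.0938
grip_force: 0.0
```

```bash
python3 - <<'E'
from h import *
s=st(); print(np.round(s['q'],2))
p=imaging.snapshot('scene'); save(p,'s4')
print([(np.round(r['xyz'],4),round(r['score'],2)) for r in finder.spot_point(p,'cup')][:1])
C=np.array([.591,.328,0]); yc=-37.5
cx=np.array([np.cos(np.radians(yc)),np.sin(np.radians(yc)),0])
R=down(142.5,-25)
e=plan(C+cx*.004+[0,0,.015],R)
E
```

```text
t 13.875 p [0.5506 0.3559 0.1183] r [-3.135  0.428  2.488] F [ 0.5 -0.5  0.6] w 0.09380637093837374 0.0
[ 0.57  0.31  1.69 -0.47  1.04 -0.12]
[(array([0.5903, 0.3297, 0.0014]), 0.86)]
[[-1, 1, 39, -0.1, -0.1, 0], [-2, 1, 39, -0.1, -0.2, 0], [-0.6, 0.7, 38.7, -0.1, -0.1, 0]] end [0.5941 0.3256 0.015 ] [180.   25.  142.5]
```

View pics/s4.png

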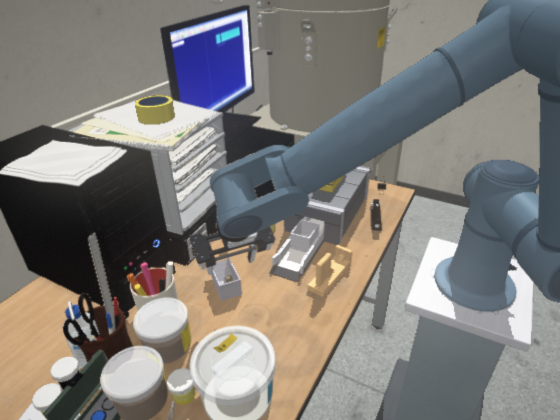

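Emit:
send_rows([
  [-2,1,30,-0.2,-0.2,0],
  [-1,1,40,-0.1,-0.2,0],
  [-0.6,0.7,30,0,0,0],
  [0,0,16,0,0,0],
  [0,0,0,0,0,0],
  [0,0,0,0,0,0],
])

```text
time: 14.72
tool_pos: [0.5946, 0.3275, 0.0169]
tool_rot: [3.139, 0.437, 2.487]
force: [0.0, 0.9, 1.1]
grip_width: 0.0939
grip_force: 0.0
```

Emit:
send_rows([
  [0,0,0,0,0,0],
  [0,0,0,0,0,0],
  [0,0,0,0,0,0],
  [0,0,0,0,0,0],
  [0,0,0,0,0,0],
  [0,0,0,0,0,0],
  [0,0,0,0,0,0],
  [0,0,0,0,0,0],
], claw=-1, squeeze=30)

```text
time: 15.72
tool_pos: [0.5939, 0.3271, 0.0153]
tool_rot: [3.141, 0.436, 2.488]
force: [-0.8, 1.0, 2.6]
grip_width: 0.0579
grip_force: 30.0
```

```bash
cat >> h.py <<'E'
f=np.array([.049,-.9988,0]); l=np.array([.9988,.049,0]); O=np.array([.4861,.0245,0])
def pour(th,a=-.062,z0=.105,z1=.078,lat=0):
    v=np.array([-.075,-.0207]); t=np.radians(th)
    dx=v[0]*np.cos(t)+v[1]*np.sin(t); dz=-v[0]*np.sin(t)+v[1]*np.cos(t)
    return O+f*(a+dx)+l*lat+[0,0,z0+(z1-z0)*min(th/60,1)+dz], down(92.8,-25+th)
E
python3 - <<'E'
from h import *
s=st();
e=plan([s['tool_pos'][0],s['tool_pos'][1],.13],mm=40)
p,R=pour(0); p[2]=.13
e=plan(p,R,start=e,mm=40)
e=plan(*pour(0),start=e,mm=40); print(e[0])
for th in (20,40,50,60,65,70,75,80): e=plan(*pour(th),start=e,dg=5); print(th)
E
```

```text
t 15.725 p [0.5939 0.3271 0.0153] r [3.141 0.436 2.488] F [-0.8  1.   2.6] w 0.05786661857477668 29.989165663719177
[[-16, 0, -35, 0, 0, 0], [-16, 0, -34, 0, 0, 0], [-16.4, 0, -34.9, 0, 0, 0]] end [0.5939 0.327  0.13  ] [180.   25.  142.6]
[[-1, -34, 1, 3.5, 0, 7.5], [-6, -32, 2, 3.5, 0, 7.5], [-10, -32, 5, 3.5, 0, 7.6], [-15, -30, 7, 3.5, 0, 7.5], [-17, -27, 8, 3.5, 0, 7.5], [-21.6, -24, 9.8, 3.5, -0.1, 7.5]] end [0.4794 0.1613 0.13  ] [180.   25.   92.8]
[[10, 0, 21, 0, 0, 0], [9.3, 0, 20.4, 0, 0, 0]] end [0.4794 0.1613 0.0843] [180.   25.   92.8]
[0.47940045 0.16128529 0.08428708]
[[-1, 0, -3, 0, 4, 0], [-1, 0, -4, 0, 4, 0], [0, 0, -4, 0, 4, 0], [-1, 0, -3, 0, 4, 0], [0.3, 0, -3.8, 0, 4, 0]] end [0.4793 0.1639 0.1022] [180.    5.   92.8]
20
[[-2, 0, -3, 0, 4, 0], [-1, 0, -4, 0, 4, 0], [-1, 0, -3, 0, 4, 0], [-1, 0, -4, 0, 4, 0], [-0.9, 0, -3.4, 0, 4, 0]] end [0.4796 0.1571 0.1193] [180.  -15.   92.8]
40
[[-2, 0, -3, 0, 3.3, 0], [-1, 0, -3, 0, 3.4, 0], [-1.1, 0, -3, 0, 3.3, 0]] end [0.4799 0.1504 0.1266] [180.  -25.   92.8]
50
[[-2, 0, -3, 0, 3.3, 0], [-1, 0, -3, 0, 3.4, 0], [-1.8, 0, -3.3, 0, 3.3, 0]] end [0.4804 0.1418 0.1326] [180.  -35.   92.8]
60
[[-1, 0, -3, 0, 2.5, 0], [-0.2, 0, -3.7, 0, 2.5, 0]] end [0.4806 0.1368 0.1373] [180.  -40.   92.8]
65
[[-1, 0, -3, 0, 2.5, 0], [-0.3, 0, -3.6, 0, 2.5, 0]] end [0.4809 0.1315 0.1414] [180.  -45.   92.9]
70
[[-1, 0, -3, 0, 2.5, 0], [-0.2, 0, -3.7, 0, 2.5, 0]] end [0.4811 0.1258 0.1451] [180.  -50.   92.9]
75
[[-1, 0, -3, 0, 2.5, 0], [-0.3, 0, -3.6, 0, 2.5, 0]] end [0.4814 0.1198 0.1483] [180.  -55.   92.9]
80
```

Emit:
send_rows([
  [-16,0,-35,0,0,0],
  [-16,0,-34,0,0,0],
  [-16,0,-35,0,0,0],
  [-1,-34,1,3.5,0,7.5],
  [-6,-32,2,3.5,0,7.5],
  [-10,-32,5,3.5,0,7.6],
  [-15,-30,7,3.5,0,7.5],
  [-17,-27,8,3.5,0,7.5],
  [-21.6,-24,9.8,3.5,-0.1,7.5],
  [0,0,0,0,0,0],
])

```text
time: 16.98
tool_pos: [0.4784, 0.1604, 0.1291]
tool_rot: [-3.14, 0.437, 1.62]
force: [-0.2, 0.2, -1.6]
grip_width: 0.0577
grip_force: 30.0
```

```bash
python3 - <<'E'
from h import *
s=st(); print(np.round(s['q'],2))
for n in ['scene','top']:
  p=imaging.snapshot(n); save(p,n+'5')
  for q in ['cup_lip','cup','dish','chip1']: print(n,q,[(np.round(r['xyz'],3),round(r['score'],2)) for r in finder.spot_point(p,q)][:5])
e=plan(*pour(0)); e=plan(*pour(20),start=e,dg=5)
col=cv2.imread('pics/scene5.png')[180:300,230:390]; cv2.imwrite('pics/s5z.png',cv2.resize(col,None,fx=5,fy=5,interpolation=cv2.INTER_CUBIC))
E
```

```text
t 16.975 p [0.4784 0.1604 0.1291] r [-3.14   0.437  1.62 ] F [-0.2  0.2 -1.6] w 0.05773445691043959 29.987683296203613
[ 0.33  0.13  1.89 -0.44  1.28  0.44]
scene cup_lip [(array([0.477, 0.088, 0.155]), 0.97)]
scene cup [(array([0.479, 0.162, 0.115]), 0.74)]
scene dish [(array([0.484, 0.065, 0.012]), 0.96), (array([0.478, 0.162, 0.114]), 0.53)]
scene chip1 [(array([0.485, 0.144, 0.124]), 0.52)]
top cup_lip [(array([0.485, 0.089, 0.155]), 0.94), (array([ 0.684, -0.36 , -0.004]), 0.69)]
top cup [(array([0.479, 0.166, 0.114]), 0.75)]
top dish [(array([0.483, 0.069, 0.008]), 0.7)]
top chip1 [(array([ 0.707,  0.13 , -0.001]), 0.59), (array([0.482, 0.167, 0.13 ]), 0.56), (array([0.481, 0.144, 0.127]), 0.56), (array([0.475, 0.185, 0.127]), 0.39)]
[[18.8, 0.2, 41.4, 0, 0, 0.1]] end [0.4794 0.1614 0.0843] [179.9  25.   92.8]
[[-1, 0, -3, 0, 4, 0], [-1, 0, -4, 0, 4, 0], [0, 0, -4, 0, 4, 0], [-1, 0, -3, 0, 4, 0], [0.2, 0, -3.8, 0.1, 4, 0]] end [0.4792 0.1639 0.1022] [-180.     5.    92.8]
```

View pics/s5z.png

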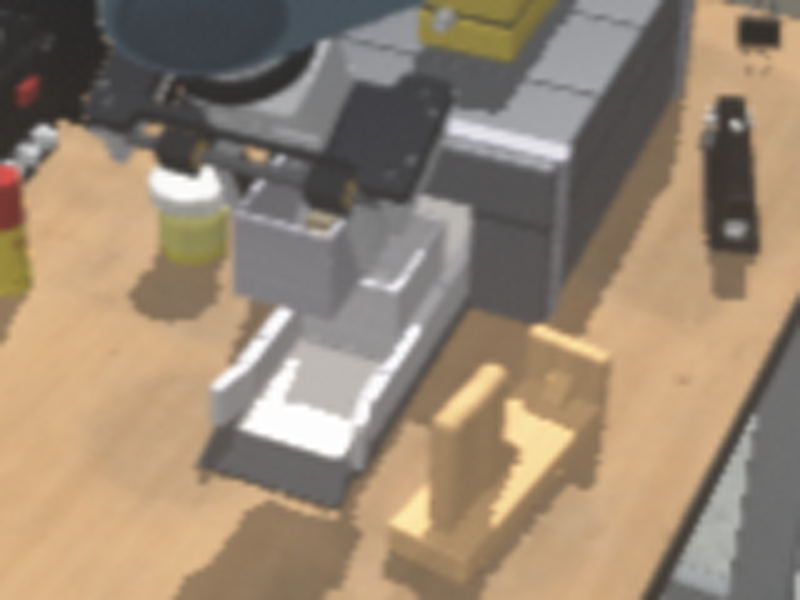

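Emit:
send_rows([
  [9,0,20,0,0,0],
  [9.8,0.2,21.4,0,0,0.1],
  [-1,0,-3,0,4,0],
  [-1,0,-4,0,4,0],
  [0,0,-4,0,4,0],
  [-1,0,-3,0,4,0],
  [0.2,0,-3.8,0.1,4,0],
  [0,0,0,0,0,0],
])

```text
time: 18.48
tool_pos: [0.4797, 0.1628, 0.1028]
tool_rot: [3.141, 0.089, 1.617]
force: [0.1, -0.3, -1.2]
grip_width: 0.058
grip_force: 30.0
```

Emit:
send_rows([
  [-2,0,-3,0,4,0],
  [-1,0,-4,0,4,0],
  [-1,0,-3,0,4,0],
  [-1,0,-4,0,4,0],
  [-0.9,0,-3.4,0,4,0],
  [-2,0,-3,0,3.3,0],
  [-1,0,-3,0,3.4,0],
  [-1.1,0,-3,0,3.3,0],
])

```text
time: 19.48
tool_pos: [0.4795, 0.1502, 0.1264]
tool_rot: [-3.139, -0.436, 1.619]
force: [-0.9, -1.0, -2.1]
grip_width: 0.0579
grip_force: 30.0
```

```bash
python3 - <<'E'
from h import *
s=st(); print(np.round(s['q'],2))
e=plan(*pour(50))
for th in (60,65,70,75,80,85): e=plan(*pour(th),start=e,dg=2.5); print(th)
E
```

```text
t 19.475 p [0.4795 0.1502 0.1264] r [-3.139 -0.436  1.619] F [-0.9 -1.  -2.1] w 0.05785851754284943 29.98805433511734
[-0.17 -0.01  2.05  0.45  1.24 -0.39]
[[0.3, 0.5, -0.1, -0.1, 0, 0]] end [0.48   0.1504 0.1266] [-180.   -25.    92.7]
[[-1, 0, -2, 0, 2, 0], [-1, 0, -2, 0, 2, 0], [-1, 0, -2, 0, 2, 0], [-1, 0, -1, 0, 2, 0], [-0.7, 0, -2.4, 0, 2, 0]] end [0.4804 0.1418 0.1326] [-180.   -35.    92.7]
60
[[0, 0, -2, 0, 1.7, 0], [-1, 0, -2, 0, 1.7, 0], [-0.2, 0, -2.7, 0, 1.6, 0]] end [0.4806 0.1368 0.1372] [-180.   -40.    92.7]
65
[[0, 0, -2, 0, 1.7, 0], [-1, 0, -2, 0, 1.7, 0], [-0.2, 0, -2.7, 0, 1.6, 0]] end [0.4809 0.1314 0.1414] [-180.   -45.    92.7]
70
[[0, 0, -2, 0, 1.7, 0], [-1, 0, -2, 0, 1.7, 0], [-0.2, 0, -2.7, 0, 1.6, 0]] end [0.4812 0.1257 0.1451] [-180.   -50.    92.7]
75
[[0, 0, -2, 0, 1.7, 0], [-1, 0, -2, 0, 1.7, 0], [-0.2, 0, -2.6, 0, 1.6, 0]] end [0.4814 0.1198 0.1482] [-180.   -55.    92.7]
80
[[0, 0, -2, 0, 1.7, 0], [-1, 0, -2, 0, 1.7, 0], [-0.2, 0, -2.7, 0, 1.6, 0]] end [0.4817 0.1136 0.1509] [-179.9  -60.    92.7]
85
```

Emit:
send_rows([
  [-1,0.3,-2,0,2,0],
  [-1,0,-2,0,2,0],
  [-1,0,-2,0,2,0],
  [-1,0,-1,0,2,0],
  [-0.7,0,-2.4,0,2,0],
  [0,0,-2,0,1.7,0],
  [-1,0,-2,0,1.7,0],
  [-0.2,0,-2.7,0,1.6,0],
  [0,0,0,0,0,0],
  [0,0,0,0,0,0],
])

```text
time: 20.72
tool_pos: [0.4808, 0.1365, 0.1374]
tool_rot: [-3.141, -0.697, 1.618]
force: [-0.0, -0.1, -1.0]
grip_width: 0.058
grip_force: 30.0
```

Emit:
send_rows([
  [0,0,-2,0,1.7,0],
  [-1,0,-2,0,1.7,0],
  [-0.2,0,-2.7,0,1.6,0],
  [0,0,0,0,0,0],
  [0,0,-2,0,1.7,0],
  [-1,0,-2,0,1.7,0],
  [-0.2,0,-2.7,0,1.6,0],
  [0,0,0,0,0,0],
  [0,0,0,0,0,0],
])

```text
time: 21.85
tool_pos: [0.4813, 0.1254, 0.1452]
tool_rot: [-3.14, -0.872, 1.617]
force: [-0.4, 0.2, -0.4]
grip_width: 0.0579
grip_force: 30.0
```

Emit:
send_rows([
  [0,0,-2,0,1.7,0],
  [-1,0,-2,0,1.7,0],
  [-0.2,0,-2.6,0,1.6,0],
  [0,0,-2,0,1.7,0],
  [-1,0,-2,0,1.7,0],
  [-0.2,0,-2.7,0,1.6,0],
  [0,0,0,0,0,0],
  [0,0,0,0,0,0],
  [0,0,0,0,0,0],
])

```text
time: 22.98
tool_pos: [0.4819, 0.1133, 0.1512]
tool_rot: [-3.141, -1.046, 1.618]
force: [-0.2, -0.1, -1.3]
grip_width: 0.0576
grip_force: 30.0
```

```bash
python3 - <<'E'
from h import *
s=st(); print(np.round(s['q'],2))
for n in ['scene','top']:
  p=imaging.snapshot(n); save(p,n+'6')
  for q in ['chip1','dish','cup_lip']: print(n,q,[(np.round(r['xyz'],3),round(r['score'],2)) for r in finder.spot_point(p,q)][:5])
a=cv2.imread('pics/scene6.png')[180:300,230:390]; b=cv2.imread('pics/top6.png')[185:255,240:333]
cv2.imwrite('pics/z6.png',np.hstack([cv2.resize(a,(400,300)),cv2.resize(b,(400,300))]))
E
```

```text
t 22.975 p [0.4819 0.1133 0.1512] r [-3.141 -1.046  1.618] F [-0.2 -0.1 -1.3] w 0.05760047716624577 29.988008737564087
[-0.48  0.2   2.02  0.85  1.62 -0.8 ]
scene chip1 [(array([ 0.61 ,  0.548, -0.002]), 0.47)]
scene dish [(array([0.485, 0.065, 0.015]), 0.57)]
scene cup_lip [(array([0.478, 0.083, 0.079]), 0.84)]
top chip1 [(array([0.364, 0.2  , 0.   ]), 0.18)]
top dish [(array([0.481, 0.069, 0.01 ]), 0.69)]
top cup_lip [(array([0.485, 0.089, 0.081]), 0.78)]
```

View pics/z6.png

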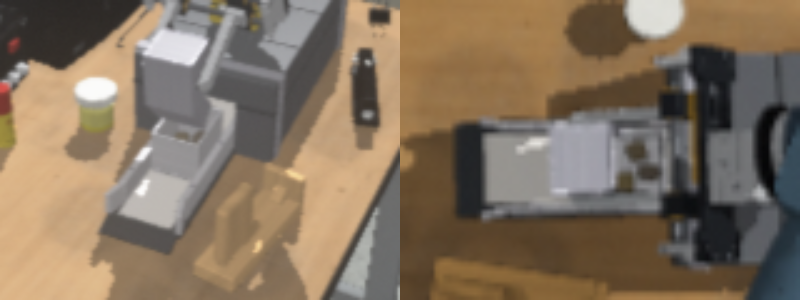

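```bash
python3 - <<'E'
from h import *
s=st(); p=np.array(s['tool_pos'])
e=plan(p-f*.03+[0,0,.07])
e=plan([.57,.30,.15],down(92.8,-25),start=e)
e=plan([.59,.33,.04],down(92.8,-25),start=e)
e=plan([.59,.33,.0165],down(92.8,-25),start=e,mm=12)
E
```

```text
t 23.375 p [0.4819 0.1132 0.151 ] r [-3.14  -1.046  1.617] F [-0.9 -0.1 -1. ] w 0.057995890314218077 29.988078474998474
[[38, 0, -5, 0, 0, 0], [37.6, -0.1, -4.1, 0, 0, 0]] end [0.4804 0.1432 0.221 ] [-179.9  -59.9   92.7]
[[2, 11, 19, 0, -9.4, 0], [4, 11, 18, 0, -9.5, 0], [8, 10, 17, 0, -9.4, 0], [10, 11, 15, 0, -9.5, 0], [13, 11, 14, 0, -9.4, 0], [15, 11, 12, 0, -9.4, 0], [16, 10, 8, 0, -9.5, 0], [18, 11, 6, -0.1, -9.4, 0], [18.2, 11, 3.6, 0, -9.4, -0.1]] end [0.57 0.3  0.15] [180.   25.   92.8]
[[24, 7, 29, 0, 0, 0], [24, 7, 29, 0, 0, 0], [24.7, 7.4, 29.5, 0, 0, 0]] end [0.59 0.33 0.04] [180.   25.   92.8]
[[5, 0, 11, 0, 0, 0], [4.9, 0, 10.3, 0, 0, 0]] end [0.59   0.33   0.0165] [180.   25.   92.8]
```

Emit:
send_rows([
  [38,0,-5,0,0,0],
  [37.6,0,-4,0,0,0],
  [2,11,19,0,-9.4,0],
  [4,11,18,0,-9.5,0],
  [8,10,17,0,-9.4,0],
  [10,11,15,0,-9.5,0],
  [13,11,14,0,-9.4,0],
  [15,11,12,0,-9.4,0],
  [16,10,8,0,-9.5,0],
  [18,11,6,-0.1,-9.4,0],
])

```text
time: 24.62
tool_pos: [0.5602, 0.284, 0.1589]
tool_rot: [3.139, 0.276, 1.618]
force: [0.8, -0.2, -2.2]
grip_width: 0.0578
grip_force: 30.0
```

Emit:
send_rows([
  [18.2,11,3.6,0,-9.4,-0.1],
  [24,7,29,0,0,0],
  [24,7,29,0,0,0],
  [24.7,7.4,29.5,0,0,0],
  [0,0,0,0,0,0],
  [0,0,0,0,0,0],
])

```text
time: 25.38
tool_pos: [0.5905, 0.3302, 0.0411]
tool_rot: [3.14, 0.435, 1.62]
force: [-0.1, 0.2, 0.6]
grip_width: 0.0577
grip_force: 30.0
```

```bash
python3 - <<'E'
from h import *
s=st()
e=plan([.59,.33,.0160],down(92.8,-25),mm=12)
E
```

```text
t 25.375 p [0.5905 0.3302 0.0411] r [3.14  0.435 1.62 ] F [-0.1  0.2  0.6] w 0.05768732324887779 29.987493753433228
[[3, 0, 8, 0, 0, 0], [4, 0, 7, 0.1, -0.1, 0], [3.5, -0.5, 7.9, 0, 0, 0]] end [0.59   0.33   0.0159] [-180.    25.    92.8]
```

Emit:
send_rows([
  [3,0,8,0,0,0],
  [4,0,7,0.1,-0.1,0],
  [3.5,-0.5,7.9,0,0,0],
  [0,0,0,0,0,0],
  [0,0,0,0,0,0],
])

```text
time: 26.0
tool_pos: [0.5897, 0.33, 0.0149]
tool_rot: [-3.141, 0.437, 1.62]
force: [-0.1, 0.6, 1.4]
grip_width: 0.0578
grip_force: 30.0
```

Emit:
send_rows([
  [0,0,0,0,0,0],
  [0,0,0,0,0,0],
  [0,0,0,0,0,0],
  [0,0,0,0,0,0],
  [0,0,-20,0,0,0],
  [0,0,-40,0,0,0],
  [0,0,-50,0,0,0],
  [0,0,-40,0,0,0],
], claw=1)

```text
time: 27.0
tool_pos: [0.587, 0.3951, 0.1545]
tool_rot: [3.14, 0.435, 1.62]
force: [1.0, 0.6, -0.3]
grip_width: 0.0937
grip_force: 0.0
```

```bash
python3 - <<'E'
from h import *
s=st(); print(np.round(s['q'],2))
for n in ['scene','top']:
  p=imaging.snapshot(n); save(p,n+'7')
  for q in ['cup','cup_lip','jar1','stick','chip1']: print(n,q,[(np.round(r['xyz'],3),round(r['score'],2)) for r in finder.spot_point(p,q)][:4])
E
```

```text
t 27.0 p [0.587  0.3951 0.1545] r [3.14  0.435 1.62 ] F [ 1.   0.6 -0.3] w 0.09370063290123885 0.0
[ 0.58  0.59  1.24 -0.37  1.54  0.59]
scene cup [(array([ 0.591,  0.333, -0.   ]), 0.91)]
scene cup_lip [(array([0.59 , 0.257, 0.04 ]), 0.67), (array([ 0.485,  0.028, -0.   ]), 0.57)]
scene jar1 [(array([ 0.628,  0.044, -0.005]), 0.73)]
scene stick [(array([ 0.368,  0.202, -0.006]), 0.93), (array([ 0.627,  0.048, -0.002]), 0.41)]
scene chip1 []
top cup [(array([ 0.587,  0.334, -0.003]), 0.67), (array([ 0.685, -0.357, -0.004]), 0.67)]
top cup_lip [(array([0.592, 0.258, 0.04 ]), 0.68)]
top jar1 [(array([0.366, 0.197, 0.002]), 0.6), (array([0.626, 0.047, 0.   ]), 0.48), (array([0.707, 0.133, 0.001]), 0.47)]
top stick [(array([ 0.365,  0.197, -0.001]), 0.74), (array([ 0.498, -0.146,  0.186]), 0.67)]
top chip1 [(array([0.478, 0.194, 0.015]), 0.63), (array([0.594, 0.257, 0.036]), 0.57), (array([0.365, 0.196, 0.   ]), 0.29)]
```

View pics/scene7.png

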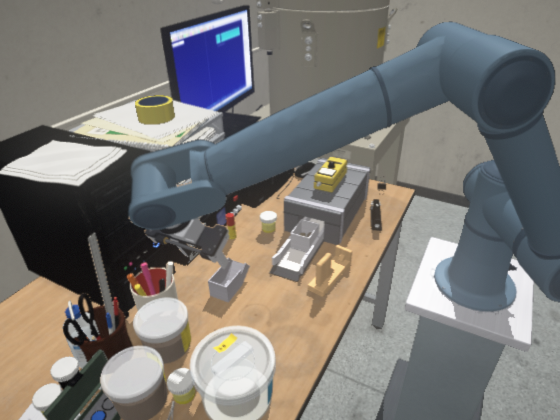

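```bash
python3 - <<'E'
from h import *
e=plan([.610,.2,.18],down(60,0))
e=plan([.627,.046,.13],down(30,0),start=e)
E
```

```text
[[-38, 3, 11, 1.4, 4.9, 6.5], [-38, 7, 8, 1.4, 4.9, 6.4], [-37, 12, 4, 1.4, 4.9, 6.5], [-36, 16, 0, 1.4, 4.8, 6.4], [-33.7, 19.5, -2.3, 1.4, 4.9, 6.5]] end [0.61 0.2  0.18] [180.   0.  60.]
[[-42, 31, 17, 0, 0, 10], [-35, 37, 16, 0, 0, 10], [-29, 42.8, 17.1, 0, 0, 10]] end [0.627  0.0461 0.13  ] [180.   0.  30.]
```

Emit:
send_rows([
  [-38,3,11,1.4,4.9,6.5],
  [-38,7,8,1.4,4.9,6.4],
  [-37,12,4,1.4,4.9,6.5],
  [-36,16,0,1.4,4.8,6.4],
  [-33.7,19.5,-2.3,1.4,4.9,6.5],
  [-42,31,17,0,0,10],
  [-35,37,16,0,0,10],
  [-29,42.8,17,0,0,10],
  [0,0,0,0,0,0],
  [0,0,0,0,0,0],
])

```text
time: 28.85
tool_pos: [0.6275, 0.0469, 0.131]
tool_rot: [3.141, -0.002, 0.525]
force: [0.4, 0.3, 0.0]
grip_width: 0.0941
grip_force: 0.0
```

```bash
python3 - <<'E'
from h import *
s=st(); print(np.round(s['q'],2))
for n in ['scene','top']:
  p=imaging.snapshot(n); save(p,n+'8')
  for q in ['jar1','stick']: print(n,q,[(np.round(r['xyz'],3),round(r['score'],2)) for r in finder.spot_point(p,q)][:3])
e=plan([.627,.046,.031],down(30,0))
E
```

```text
t 28.85 p [0.6275 0.0469 0.131 ] r [ 3.141e+00 -2.000e-03  5.250e-01] F [0.4 0.3 0. ] w 0.09414197103452769 0.0
[-0.11  0.27  1.67  0.    1.2   0.94]
scene jar1 [(array([ 0.628,  0.043, -0.004]), 0.51)]
scene stick [(array([0.37 , 0.201, 0.   ]), 0.63)]
top jar1 [(array([0.629, 0.044, 0.001]), 0.43)]
top stick []
[[-1, 1, 50, 0, -0.1, 0.1], [-0.4, 0, 50.2, 0.1, 0, 0]] end [0.627 0.046 0.031] [-180.   -0.   30.]
```

Emit:
send_rows([
  [-1,1,40,0,0,0],
  [0,0,40,0,0,0],
  [0,0,20,0,0,0],
  [0,0,0,0,0,0],
])

```text
time: 29.65
tool_pos: [0.6262, 0.0456, 0.0296]
tool_rot: [-3.141, 0.001, 0.524]
force: [0.6, 0.4, 1.0]
grip_width: 0.0941
grip_force: 0.0
```

Emit:
send_rows([
  [0,0,0,0,0,0],
  [0,0,0,0,0,0],
  [0,0,0,0,0,0],
  [0,0,0,0,0,0],
  [0,0,0,0,0,0],
  [0,0,0,0,0,0],
  [0,0,0,0,0,0],
  [0,0,0,0,0,0],
], claw=-1, squeeze=20)

```text
time: 30.65
tool_pos: [0.6274, 0.0451, 0.0311]
tool_rot: [3.14, -0.002, 0.524]
force: [-0.7, -0.2, 3.6]
grip_width: 0.051
grip_force: 20.0
```

```bash
python3 - <<'E'
from h import *
s=st(); p=np.array(s['tool_pos'])
e=plan([*p[:2],.13],start=None)
c=O-f*.115
e=plan([c[0],c[1],.13],down(92.8),start=e)
e=plan([c[0],c[1],.06],down(92.8),start=e,mm=36); print(c)
E
```

```text
t 30.65 p [0.6274 0.0451 0.0311] r [ 3.14e+00 -2.00e-03  5.24e-01] F [-0.7 -0.2  3.6] w 0.05097894483642162 20.000417232513428
[[0, 0, -49, 0, 0, 0], [0.2, 0.1, -49.9, 0, 0, 0]] end [0.6274 0.0452 0.13  ] [ 1.799e+02 -1.000e-01  3.000e+01]
[[-11, -22, 0, 0, 0, -9], [-8, -24, 0, 0, 0, -8.9], [-4, -25, 0, 0, 0, -9], [-1, -25, 0, 0.1, 0, -9], [4, -24, 0, 0, 0, -8.9], [8, -24, 0, 0, 0, -9], [10.6, -22.3, -0.2, 0, 0, -9]] end [0.4805 0.1393 0.13  ] [180.   -0.   92.8]
[[0, 0, 35, 0, 0, 0], [0, -0.1, 35, 0, 0, 0]] end [0.4804 0.1394 0.06  ] [180.   -0.   92.8]
[0.480465 0.139362 0.      ]
```

Emit:
send_rows([
  [0,0,-49,0,0,0],
  [0,0,-50,0,0,0],
  [-11,-22,0,0,0,-9],
  [-8,-24,0,0,0,-8.9],
  [-4,-25,0,0,0,-9],
  [-1,-25,0,0.1,0,-9],
  [4,-24,0,0,0,-8.9],
  [8,-24,0,0,0,-9],
  [12.6,-22.3,0,0,0,-9],
  [0,0,0,0,0,0],
])

```text
time: 31.9
tool_pos: [0.4788, 0.1421, 0.129]
tool_rot: [-3.14, -0.001, 1.621]
force: [0.3, 0.0, 0.0]
grip_width: 0.0511
grip_force: 20.0
```

Emit:
send_rows([
  [0,0,35,0,0,0],
  [0,0,35,0,0,0],
  [0,0,6,0,0,0],
  [0,0,6,0,0,0],
  [0,0,4,0,0,0],
  [0,0,0,0,0,0],
])

```text
time: 32.65
tool_pos: [0.4809, 0.1415, 0.0443]
tool_rot: [3.14, -0.001, 1.62]
force: [-0.1, -1.0, -1.1]
grip_width: 0.0509
grip_force: 20.0
```

Emit:
send_rows([
  [0,0,0.5,0,0,0],
  [0,0,0,0,0,0],
  [0,0,0,0,0,0],
  [0,0,0,0,0,0],
  [0,0,-20,0,0,0],
  [0,0,-50,0,0,0],
  [0,0,-50,0,0,0],
  [0,0,-20,0,0,0],
], claw=0.7)

```text
time: 33.65
tool_pos: [0.482, 0.1415, 0.1869]
tool_rot: [3.136, -0.001, 1.62]
force: [1.2, 0.4, -0.7]
grip_width: 0.0799
grip_force: 0.0
```

```bash
python3 - <<'E'
from h import *
s=st(); print(np.round(s['q'],2))
for n in ['scene','top']:
  p=imaging.snapshot(n); save(p,n+'9'); W=cloud(p)
  for q in ['jar1','stick']: print(n,q,[(np.round(r['xyz'],3),round(r['score'],2)) for r in finder.spot_point(p,q)][:3])
  P=rect(W,.07,.11,.3,.45,.12,.29)[:,:2].astype(np.float32)*1000
  if len(P)>5:
    rr=cv2.minAreaRect(P); b=cv2.boxPoints(rr); print('fin',len(P),np.round(rr[0],1),np.round(rr[1],1),round(rr[2],1))
  P=rect(W,.012,.028,.3,.44,.05,.27)[:,:2].astype(np.float32)*1000
  rr=cv2.minAreaRect(P); print('bar',len(P),np.round(rr[0],1),np.round(rr[1],1),round(rr[2],1))
  r=finder.masks_of(p,'stick')
  if r:
    P=W[r[0]['region']]; P=P[np.isfinite(P[:,0])]; P=P[(P[:,2]>.01)]; rr=cv2.minAreaRect(P[:,:2].astype(np.float32)*1000); print('mask',len(P),np.round(rr[0],1),np.round(rr[1],1),round(rr[2],1))
a=cv2.imread('pics/scene9.png')[180:300,230:390]; cv2.imwrite('pics/z9.png',cv2.resize(a,(640,480),interpolation=cv2.INTER_CUBIC))
E
```

```text
t 33.65 p [0.482  0.1415 0.1869] r [ 3.136e+00 -1.000e-03  1.620e+00] F [ 1.2  0.4 -0.7] w 0.0799354958683282 0.0
[ 0.06 -0.09  1.95  0.    1.28  0.01]
scene jar1 [(array([0.484, 0.14 , 0.007]), 0.68)]
scene stick [(array([0.369, 0.2  , 0.   ]), 0.97)]
fin 176 [365.4 200.9] [59.6 16.6] 82.4
bar 597 [388.  164.1] [154.9 109.6] 87.5
mask 1025 [362.2 161.7] [161.8  49.1] 83.3
top jar1 []
top stick [(array([0.478, 0.19 , 0.014]), 0.72), (array([0.367, 0.195, 0.001]), 0.39)]
fin 8 [370.9 220.6] [11.3  4.6] 0.7
bar 39 [414.3 152.3] [ 75.5 198.2] 20.3
mask 42 [371.4 226.7] [47.  16.9] 1.2
```

View pics/z9.png

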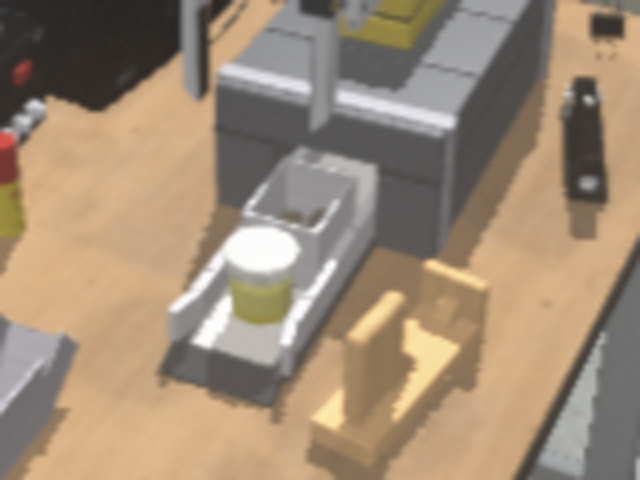

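```bash
python3 - <<'E'
from h import *
e=plan([.3675,.199,.15],down(83),mm=40)
e=plan([.3675,.199,.056],down(83),start=e,mm=40)
E
```

```text
[[16, -27, 8, 0, 0, 2.5], [14, -28, 8, -0.1, 0, 2.4], [14, -29, 8, 0, 0, 2.5], [11.9, -28.6, 7.8, -0.1, 0, 2.4]] end [0.3675 0.199  0.15  ] [180.  -0.  83.]
[[0, 0, 31, 0, 0, 0], [0, 0, 32, 0, 0, 0], [0, 0, 31, 0, 0, 0]] end [0.3675 0.199  0.056 ] [180.  -0.  83.]
```

Emit:
send_rows([
  [16,-27,8,0,0,2.5],
  [14,-28,8,-0.1,0,2.4],
  [14,-29,8,0,0,2.5],
  [12,-28.6,7.8,-0.1,0,2.4],
  [0,0,31,0,0,0],
  [0,0,32,0,0,0],
  [0,0,31,0,0,0],
  [0,0,0,0,0,0],
])

```text
time: 35.05
tool_pos: [0.3661, 0.1986, 0.0547]
tool_rot: [-3.138, 0.001, 1.449]
force: [0.6, -0.4, 0.2]
grip_width: 0.08
grip_force: 0.0
```

Emit:
send_rows([
  [0,0,0,0,0,0],
  [0,0,0,0,0,0],
  [0,0,0,0,0,0],
  [0,0,0,0,0,0],
  [0,0,0,0,0,0],
  [0,0,0,0,0,0],
  [0,0,0,0,0,0],
  [0,0,0,0,0,0],
  [0,0,0,0,0,0],
  [0,0,0,0,0,0],
], claw=-1, squeeze=40)

```text
time: 36.3
tool_pos: [0.3687, 0.1992, 0.0572]
tool_rot: [3.138, -0.001, 1.449]
force: [-0.4, 0.6, -1.7]
grip_width: 0.0161
grip_force: 40.0
```

```bash
python3 - <<'E'
from h import *
s=st(); p=np.array(s['tool_pos'])
e=plan([*p[:2],.14],mm=40)
c=O-f*.28
e=plan([c[0],c[1],.14],down(92.8),start=e,mm=30)
E
```

```text
t 36.3 p [0.3687 0.1992 0.0572] r [ 3.138e+00 -1.000e-03  1.449e+00] F [-0.4  0.6 -1.7] w 0.01607271386839456 39.986289739608765
[[0, 0, -28, 0, 0, 0], [0, 0, -27, 0, 0, 0], [0.1, 0.3, -27.8, 0, 0, 0]] end [0.3687 0.1992 0.14  ] [ 1.798e+02 -1.000e-01  8.300e+01]
[[23, 18, 0, 0, 0, -2], [23, 19, 0, 0.1, 0, -1.9], [22, 19, 0, 0, 0, -2], [22, 21, 0, 0, 0, -1.9], [20.2, 20.8, 0.3, 0.1, 0, -2]] end [0.4724 0.3041 0.14  ] [-180.    -0.    92.8]
```

Emit:
send_rows([
  [0,0,-28,0,0,0],
  [0,0,-27,0,0,0],
  [0,0,-28,0,0,0],
  [23,18,0,0,0,-2],
  [23,19,0,0.1,0,-1.9],
  [22,19,0,0,0,-2],
  [22,21,0,0,0,-1.9],
  [20.2,20.8,0,0.1,0,-2],
  [0,0,0,0,0,0],
  [0,0,0,0,0,0],
])

```text
time: 37.55
tool_pos: [0.4714, 0.3036, 0.1402]
tool_rot: [-3.14, -0.0, 1.62]
force: [0.1, -0.1, -1.2]
grip_width: 0.0162
grip_force: 40.0
```

```bash
python3 - <<'E'
from h import *
s=st(); print(np.round(s['q'],2)); T=np.array(s['tool_pos'])
p=imaging.snapshot('scene'); save(p,'s10'); W=cloud(p)
r=finder.masks_of(p,'stick'); print([(x['score'],x['region'].sum()) for x in r])
P=W[r[0]['region']]; P=P[np.isfinite(P[:,0])]; P=P[P[:,2]>.07]
rr=cv2.minAreaRect(P[:,:2].astype(np.float32)*1000); print('mask',len(P),np.round(rr[0],1),np.round(rr[1],1),round(rr[2],1))
a=(P-T)@f; print('along f rel TCP',np.percentile(a,[1,99]).round(3))
for lo,hi in [(.08,.105),(.1,.14)]:
  k=(P[:,2]>lo)&(P[:,2]<hi)&(a>-.035 if lo>.09 else a<9); print(lo,'lateral',np.percentile(((P-T)@l)[k],[2,50,98]).round(4),'zmin',P[:,2].min().round(3))
print([(np.round(x['xyz'],3),round(x['score'],2)) for x in finder.spot_point(p,'stick')])
a=cv2.imread('pics/s10.png')[180:330,180:380]; cv2.imwrite('pics/z10.png',cv2.resize(a,(640,480),interpolation=cv2.INTER_CUBIC))
E
```

```text
t 37.55 p [0.4714 0.3036 0.1402] r [-3.14 -0.    1.62] F [ 0.1 -0.1 -1.2] w 0.01618087646757875 39.986366629600525
[0.37 0.11 1.84 0.   1.2  0.32]
[(0.86, np.int64(1203))]
mask 1176 [453.6 265.1] [103.1 157.6] 9.9
along f rel TCP [-0.041  0.113]
0.08 lateral [-0.0262 -0.014   0.021 ] zmin 0.082
0.1 lateral [-0.0257 -0.0081  0.0214] zmin 0.082
[(array([0.474, 0.305, 0.081]), 0.76)]
```

View pics/z10.png

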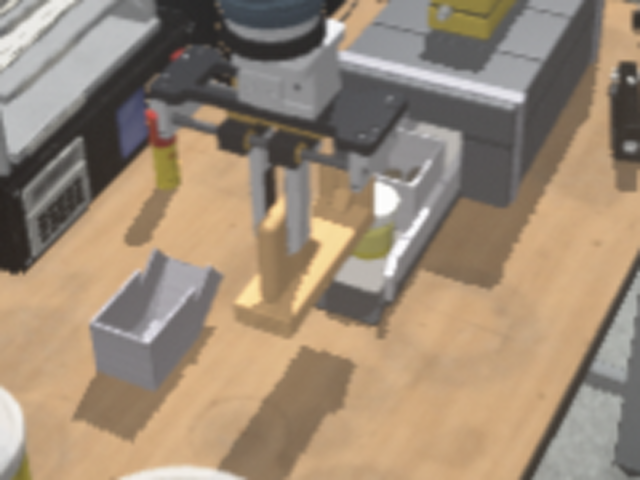

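Emit:
send_rows([
  [0,1,30,0,0,0],
  [0,0,25,0,0,0],
  [0,0,12,0,0,0],
  [0,0,2.5,0,0,0],
  [0,0,0,0,0,0],
  [-6,0,0,0,0,0],
  [-8,0,0,0,0,0],
  [-8,0,0,0,0,0],
  [-8,0,0,0,0,0],
  [0,0,0,0,0,0],
])

```text
time: 38.95
tool_pos: [0.4747, 0.2736, 0.0712]
tool_rot: [-3.142, -0.001, 1.619]
force: [-0.1, 0.2, -1.7]
grip_width: 0.0157
grip_force: 40.0
```

```bash
python3 - <<'E'
from h import *
s=st(); print('a',(np.array(s['tool_pos'])-O)@f,'lat',(np.array(s['tool_pos'])-O)@l)
p=imaging.snapshot('scene'); save(p,'s11')
print([(np.round(x['xyz'],3),round(x['score'],2)) for q in ['jar1','dish','stick'] for x in finder.spot_point(p,q)[:1]])
e=plan(O-f*.070+[0,0,.0705],down(92.8),mm=14)
E
```

```text
t 38.95 p [0.4747 0.2736 0.0712] r [-3.142e+00 -1.000e-03  1.619e+00] F [-0.1  0.2 -1.7] w 0.01570338920569937 39.9862003326416
a -0.24931357661158338 lat 0.0008473500685873784
[(array([0.484, 0.126, 0.008]), 0.56), (array([0.486, 0.056, 0.013]), 0.52), (array([0.477, 0.277, 0.011]), 0.61)]
[[-14, 0, 0, 0, 0, 0], [-14, 0, 0, 0, 0, 0], [-14, 0, 0, 0, 0, 0], [-13, 0, 0, 0, 0, 0], [-14, 0, 0, 0, 0, 0], [-14, 0, 0, 0, 0, 0], [-14, 0, 0, 0, 0, 0], [-14, 0, 0, 0, 0, 0], [-14, -1, 0, 0, 0, 0], [-14, 0, 0, 0, 0, 0], [-13, 0, 0, 0, 0, 0], [-14, 0, 0, 0, 0, 0], [-14.1, 0.2, 0.5, 0, 0, 0]] end [0.4827 0.0944 0.0705] [-180.    -0.    92.8]
```

Both are moving: dish 0.067→0.056, jar 0.140→0.126. Continue.

Emit:
send_rows([
  [-14,0,0,0,0,0],
  [-14,0,0,0,0,0],
  [-14,0,0,0,0,0],
  [-14,0,0,0,0,0],
  [-14,0,0,0,0,0],
  [-12,0,0,0,0,0],
  [0,0,0,0,0,0],
])

```text
time: 40.02
tool_pos: [0.4788, 0.1914, 0.0711]
tool_rot: [3.142, -0.0, 1.619]
force: [-0.2, -0.5, -1.8]
grip_width: 0.016
grip_force: 40.0
```

Emit:
send_rows([
  [-14,0,0,0,0,0],
  [-14,0,0,0,0,0],
  [-14,0,0,0,0,0],
  [-14,0,0,0,0,0],
  [-14,0,0,0,0,0],
  [-14,0,0,0,0,0],
  [-8,0,0,0,0,0],
  [-4,0,0,0,0,0],
  [-2,0,0,0,0,0],
  [0,0,0,0,0,0],
])

```text
time: 41.28
tool_pos: [0.4835, 0.0944, 0.071]
tool_rot: [-3.142, -0.0, 1.62]
force: [0.3, 0.4, -2.0]
grip_width: 0.0159
grip_force: 40.0
```

```bash
python3 - <<'E'
from h import *
s=st(); T=np.array(s['tool_pos']); print('a',(T-O)@f,'lat',(T-O)@l)
p=imaging.snapshot('scene'); save(p,'s12')
a=cv2.imread('pics/s12.png')[180:330,180:380]; cv2.imwrite('pics/z12.png',cv2.resize(a,(640,480),interpolation=cv2.INTER_CUBIC))
print([(q,np.round(x['xyz'],3),round(x['score'],2)) for q in ['jar1','dish','stick','channel_tail'] for x in finder.spot_point(p,q)[:1]])
e=plan(T-f*.21)
E
```

```text
t 41.275 p [0.4835 0.0944 0.071 ] r [-3.142 -0.     1.62 ] F [ 0.3  0.4 -2. ] w 0.015925170355541158 39.986361265182495
a -0.0699915277417136 lat 0.0008025751365273611
[('jar1', array([0.476, 0.19 , 0.015]), 0.4), ('stick', array([0.488, 0.097, 0.013]), 0.57), ('channel_tail', array([0.48 , 0.191, 0.014]), 0.77)]
[[52, 0, 0, 0, 0, 0], [53, 0, 0, 0, 0, 0], [52, 0, 0, 0, 0, 0], [52.8, 0.1, 0.1, 0, 0, 0]] end [0.4732 0.3042 0.071 ] [-180.    -0.    92.8]
```

View pics/z12.png

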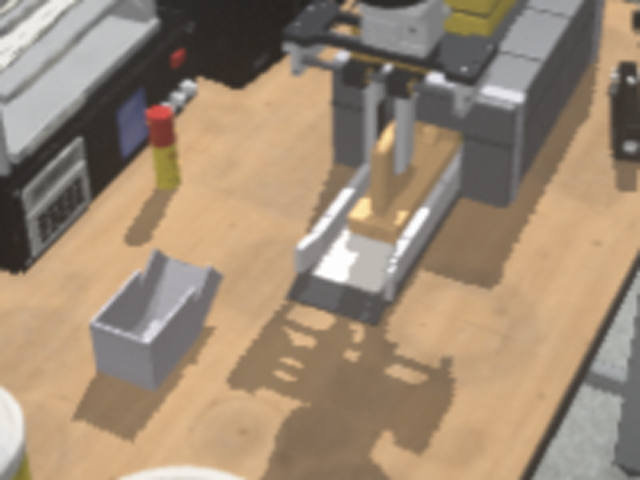

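Emit:
send_rows([
  [30,0,0,0,0,0],
  [45,0,0,0,0,0],
  [45,0,0,0,0,0],
  [45,0,0,0,0,0],
  [45,0,0,0,0,0],
  [0,0,-30,0,0,0],
  [0,0,-40,0,0,0],
  [0,0,0,0,0,0],
])

```text
time: 42.52
tool_pos: [0.4755, 0.3054, 0.1446]
tool_rot: [3.135, -0.003, 1.621]
force: [0.5, 0.4, -0.8]
grip_width: 0.0158
grip_force: 40.0
```

```bash
python3 - <<'E'
from h import *
s=st()
p=imaging.snapshot('scene'); save(p,'s13')
print([(q,np.round(x['xyz'],3),round(x['score'],2)) for q in ['jar1','dish','stick'] for x in finder.spot_point(p,q)[:1]])
e=plan([.368,.21,.14],down(88),mm=40); e=plan([.368,.21,.07],down(88),start=e,mm=36);
E
```

```text
t 42.525 p [0.4755 0.3054 0.1446] r [ 3.135e+00 -3.000e-03  1.621e+00] F [ 0.5  0.4 -0.8] w 0.015760820833065983 39.989036321640015
[('jar1', array([ 0.49 , -0.051,  0.008]), 0.41), ('stick', array([0.477, 0.308, 0.087]), 0.95)]
[[-22, -27, 0, 0, 0, 1.2], [-23, -27, 0, -0.1, 0, 1.2], [-23, -26, 0, 0, 0, 1.2], [-23.7, -25.6, -0.6, -0.1, 0, 1.2]] end [0.368 0.21  0.14 ] [180.   0.  88.]
[[0, 0, 35, 0, 0, 0], [0, 0, 35, 0, 0, 0]] end [0.368  0.2099 0.07  ] [180.   0.  88.]
```

Emit:
send_rows([
  [-22,-27,0,0,0,1.2],
  [-23,-27,0,0,0,1.2],
  [-23,-26,0,0,0,1.2],
  [-23.7,-25.6,0,0,0,1.2],
  [0,0,35,0,0,0],
  [0,0,35,0,0,0],
  [0,0,0,0,0,0],
  [0,0,0,0,0,0],
])

```text
time: 43.72
tool_pos: [0.3695, 0.2107, 0.0715]
tool_rot: [3.142, -0.001, 1.536]
force: [0.0, -0.2, -0.6]
grip_width: 0.0159
grip_force: 40.0
```

```bash
python3 - <<'E'
from h import *
s=st(); T=s['tool_pos']
e=plan([.368,.21,.058],down(88),mm=6)
E
```

```text
t 43.725 p [0.3695 0.2107 0.0715] r [ 3.142e+00 -1.000e-03  1.536e+00] F [ 0.  -0.2 -0.6] w 0.015865108092018656 39.98902380466461
[[0, 0, 5, 0, 0, 0], [0, -1, 4, 0, 0, 0], [-0.7, -0.5, 4.5, 0, 0, 0]] end [0.368 0.21  0.058] [180.  -0.  88.]
```

Emit:
send_rows([
  [0,0,5,0,0,0],
  [0,0,5,0,0,0],
  [0,0,3.5,0,0,0],
  [0,0,0,0,0,0],
  [0,0,0,0,0,0],
])

```text
time: 44.35
tool_pos: [0.3693, 0.2107, 0.0577]
tool_rot: [3.142, -0.001, 1.536]
force: [0.6, -0.1, -1.3]
grip_width: 0.0157
grip_force: 40.0
```

Emit:
send_rows([
  [0,0,0,0,0,0],
  [0,0,0,0,0,0],
  [0,0,0,0,0,0],
  [0,0,0,0,0,0],
  [0,0,-10,0,0,0],
  [0,0,-40,0,0,0],
  [0,0,-50,0,0,0],
  [0,0,-50,0,0,0],
  [0,0,-50,0,0,0],
  [0,0,0,0,0,0],
], claw=0.7)

```text
time: 45.6
tool_pos: [0.3715, 0.2111, 0.263]
tool_rot: [3.132, -0.004, 1.536]
force: [0.1, 0.4, 0.4]
grip_width: 0.0797
grip_force: 0.0
```

```bash
python3 - <<'E'
from h import *
s=st()
p=imaging.snapshot('scene'); save(p,'s14')
print([(q,np.round(x['xyz'],3),round(x['score'],2)) for q in ['jar1','dish','stick','cup','glue','soil_beaker'] for x in finder.spot_point(p,q)[:1]])
E
```

```text
t 45.6 p [0.3715 0.2111 0.263 ] r [ 3.132 -0.004  1.536] F [0.1 0.4 0.4] w 0.07967013951035604 0.0
[('jar1', array([ 0.483,  0.024, -0.002]), 0.74), ('stick', array([ 0.371,  0.213, -0.   ]), 0.7), ('cup', array([0.59 , 0.334, 0.001]), 0.92), ('glue', array([ 0.708,  0.129, -0.001]), 0.47), ('soil_beaker', array([0.61 , 0.554, 0.001]), 0.76)]
```

View pics/s14.png

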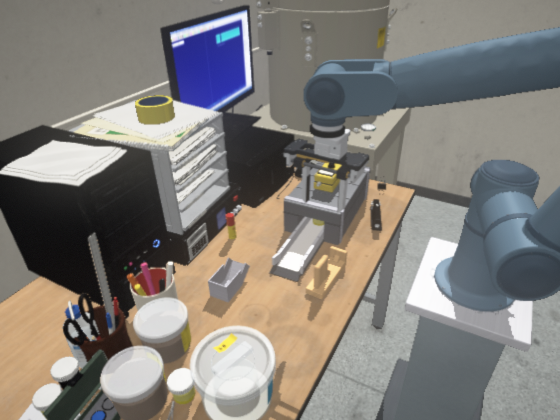

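```bash
python3 - <<'E'
from h import *
p=imaging.snapshot('scene'); W=cloud(p); c=p['color'][205:232,300:335].astype(int); w=W[205:232,300:335]
m=(c[...,0]-c[...,2]>50)&(w[...,2]<.075)&(w[...,1]<.03)
P=w[m]; a=(P-O)@f; print(m.sum(),'a of jar surface',np.percentile(a,[0,10,50,90]).round(3),'z',np.percentile(P[:,2],[5,95]).round(3))
if m.sum()>4 and np.percentile(a,10)>.04: print(order.hand_in())
E
```

```text
45 a of jar surface [0.05  0.053 0.057 0.061] z [0.014 0.032]
the job is handed in; nothing more can be done
None
```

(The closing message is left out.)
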